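Wind down the pouring stand's hanging jack

TASK

The pouring stand must not rock when it is loaded: of its two hand-cranked jacks at the front, one has its foot still hanging clear of the dark block under it. Wind that jack down by its handle, clockwise seen from above, until the crank goes clearly heavy and the foot presses firmly on its block; do not force it beyond that, then let go of the handle. Do not turn the crank of the other jack, which is already down.

Things in the scene. Friction and masses are not known exactly. Their poses are not given: they have to be found in the camera images.
- jack_handle (a point): Black upright handle, 22 mm across, 50 mm tall, free to spin, on the hanging jack's crank. Point: on its axis at grip height, 18 mm below its top, 32 mm above the crank arm. It runs on a level circle, radius 50 mm; needs 0.35 to 0.9 turn (40 mm a turn). Turning takes 2 N along the circle while the foot hangs, then 8 N more per radian (at a stop up to 4 N less): stop at 5 to 8 N. It stays put.
- jack_foot: Round sprung foot (60 mm across, 14 mm high, rubber sole under a steel plate) on the leg of that jack. Origin: centre of the sole's underside, on the upright axis about which the crank turns. It slides straight down without turning and starts 14 to 28 mm above the block. Its spring yields 1 mm per 10 N; over 120 N on the block is forcing it.
- block: Dark wooden packing block, 90 x 160 x 22 mm, lying loose on the table under that foot. The origin is the centre of its underside, so its top is 22 mm above the origin; x is along its 90 mm side, z up.
- other_handle (a point): The same point on the handle of the other jack (its axis stands 260 mm from the first's, along the front of the stand), whose foot is already down on a like block. Not to be turned.
Mind the look-alikes: they are no part of the job. What is shaped like the block but red is not meant.

How it is judged:
By the outcome, as a careful person would: the job done as asked, in the order asked, and still so for the second after the job is handed in, with the robot touching nothing.
It also fails if it takes over 51 s, if anything falls off the work surface, if the arm or the gripper's body presses on something with over 40 N, if the wrist force passes 120 N, or if a joint passes its speed limit or range.

ROBOT

A 6-joint arm with a two-finger parallel gripper is mounted at the origin on a cart in front of the work surface, level with it; the furniture and walls round the work are solid. World frame = base frame: x ahead of the robot, y to its left, z up, the work surface at z = 0. Lengths are in m, angles in rad, forces in N, time in s.
With the tool pointing down it reaches from about 0.325 to 0.85 m from the base axis. Payload 15.5 kg.
Tool frame: the origin (TCP) lies midway between the tips of the shut fingers; the grasp point (between the pads) lies 19 mm behind it; x points along the fingers, y is the direction in which the jaws open and shut, and the axes are right-handed (so a half turn about x gives the same grasp; the last joint's range is limited). The gripper opens to 91 mm and grips with 3 to 60 N. Pads are 32 mm wide; open, the fingers measure 118 mm over their backs; the gripper's body (76 mm by 178 mm) begins 60 mm behind the grasp point.
Start: joints at [1.111, 0.494, 1.345, -0, 1.302, -0.096], TCP at [0.222, 0.584, 0.214] pointing down, gripper open.
Joint ranges: [-2.91, 2.91], [-0.82, 2.16], [0.22, 2.67], [-1.22, 4.37], [0.12, 2.79], [-3.08, 3.08]. Speed limits (rad/s): [1.89, 1.89, 2.57, 3.01, 3.01, 3.01].

INTERFACE

Orientations are given as a 3x3 rotation matrix whose columns are the frame's x, y, z axes.
In Python, from workcell import bot gives the robot as it stands.
- The arm moves only by the shell command python3 -m creep 'ROWS' [FORCE]. ROWS is JSON, a list of rows, each an object with "hand": the opening, from 0 (shut) to 1 (fully open); "offset": the shift along the tool's x, y, z in units of 30 mm (1.0 is 30 mm), a list of three; "turn": the turn, a rotation vector about the tool's x, y, z in units of 10 degrees (1.0 is 10 degrees), a list of three. A call has exactly 5 rows; each row is the pose to reach, as a shift and turn from the pose measured when the call began, along the tool's axes at that moment; what a row does not reach only later rows make up. A row lasts 1/8 s, in which the tool goes at most 62.5 mm and 10.7 degrees, less where a joint would pass 70% of its speed; a pose out of reach is approached as far as the arm can. A call with a gripper value outside its range is refused whole. The fingers move at their own pace and stop on an object; FORCE is the grip in N (left out, the last holds). Time passes only in rows, so rows that repeat a pose let the fingers close, or fill a call up. It gives the time, the measured TCP pose, the force and the opening at its end, in the units of the state.
- bot.get_obs(): the state, without advancing time (a new reading comes with each control period).
- bot.camera(name): name is "scene" or "top" or "wrist"; returns the picture (420x560x3 uint8, blue, green, red); there is no depth.
- bot.get_calibration(name): a dict with "fx", "fy", "cx", "cy" (pixels), "rvec" (rotation vector, rad) and "tvec" (3), from world to camera coordinates, as OpenCV has them. Camera axes: x right, y down, z forward; pixel columns grow to the right and rows downward; lengths in m; the calibration is good to about 2 mm. A picture is of the moment at which its call begins: read the wrist's pose just before it. get_calibration takes no time and is no camera call; for the wrist camera it gives the pose at the moment of the call.
- bot.finish_job(): hands the job in, once; it reports no verdict.
Trained networks look in the newest picture that a camera, given by its name, has taken for a name from the list of things; names that differ only in an ending like _2 or _b are one class to them, and where a whole thing is asked for, a point or a joint stands for the part that bears it (a point fixed in the world has none). Each returns a list of dicts, best first, with "p" (0 to 1); they miss things now and then, are a little off and sometimes report something else, mostly with a low value. They report only what shows in the picture. A call takes as long as a camera call. They do not tell look-alikes from the thing itself.
- bot.recognise(camera, label): "centre" ([column, row] in pixels, amid what is visible of it).
The state is a dict: "clock": time; "qpos": joint angles; "qd": joint speeds; "joint_torque": joint torques, N m; "position": TCP position; "orientation": TCP orientation; "force": force on the tool from outside, world axes, zero at the start; "torque": the same for the moment, N m; "grip_width": finger opening in m.
Only numpy, scipy, OpenCV 4.12 (cv2) and the standard library are available. Lean on these libraries where they do the work, as an engineer would, in place of code of your own. Each camera call takes 0.05 s, during which the arm holds its last target.

## Working session

There is one attempt and no reset: what is moved stays moved. The work goes in short steps, Python scripts to look and compute and a shell command to move; the robot and the scene stay as the last step left them, time stands still between calls to the robot, and variables do not carry over. Pictures are saved under pics/ and viewed, and the job is handed in when it is done.

```bash
ls; mkdir -p pics; python3 - <<'E'
from workcell import bot
import cv2
o=bot.get_obs();print(o)
for n in ("scene","top"):
    im=bot.camera(n);cv2.imwrite(f"pics/{n}0.png",im)
    c=bot.get_calibration(n);print(n,c)
    for l in("jack_handle","jack_foot","block","other_handle"):
        print(n,l,bot.recognise(n,l))
E
```

```text
pics
{'clock': 0.0, 'qpos': array([ 1.11149893e+00,  4.94198324e-01,  1.34613039e+00,  5.79829922e-06,
        1.30247972e+00, -9.55238325e-02]), 'qd': array([-0.00176465, -0.00061217,  0.00212891,  0.00062947,  0.00101805,
       -0.00246957]), 'joint_torque': array([-2.99546758e-03, -8.78827715e+01, -3.81844282e+01,  7.03432923e-02,
        5.33571281e-02, -7.30488523e-05]), 'position': array([0.22221967, 0.58376037, 0.2133291 ]), 'orientation': array([[-5.43987315e-04,  3.55804499e-01,  9.34560251e-01],
       [-1.08729953e-03,  9.34559626e-01, -3.55804894e-01],
       [-9.99999261e-01, -1.20970027e-03, -1.21522517e-04]]), 'force': array([-0.79585634, -0.58440566, -0.0382526 ]), 'torque': array([ 0.01660157, -0.01662229, -0.00381065]), 'grip_width': 0.09142741824822385}
scene {'fx': 513.5655528908335, 'fy': 513.5655528908335, 'cx': 276.72116499956104, 'cy': 210.48415248125903, 'rvec': array([ 2.22990362, -1.06893171,  0.4144463 ]), 'tvec': array([-0.34867734,  0.45290051,  0.96700716])}
scene jack_handle [{'centre': [249.2, 198.1], 'p': 0.76}]
scene jack_foot [{'centre': [234.2, 252.1], 'p': 0.76}, {'centre': [233.8, 264.7], 'p': 0.26}]
scene block [{'centre': [237.9, 183.9], 'p': 0.79}]
scene other_handle [{'centre': [317.9, 249.5], 'p': 0.6}]
top {'fx': 407.81160872760614, 'fy': 407.81160872760614, 'cx': 281.29803740735457, 'cy': 211.04013318373418, 'rvec': array([ 2.13150936, -2.17018318,  0.14630237]), 'tvec': array([0.04183592, 0.58306172, 1.0148772 ])}
top jack_handle []
top jack_foot []
top block [{'centre': [267.4, 260.5], 'p': 0.67}, {'centre': [209.6, 179.0], 'p': 0.63}]
top other_handle [{'centre': [356.3, 229.7], 'p': 0.6}]
```

View pics/scene0.png

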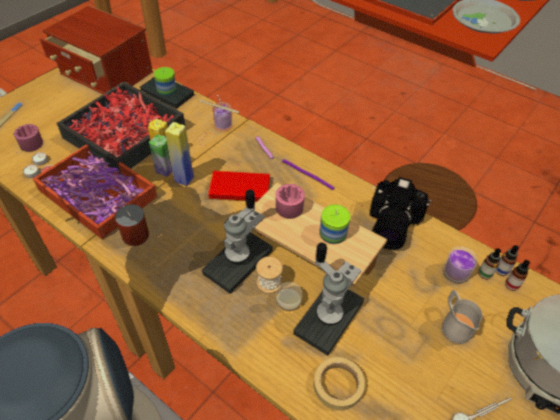

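View pics/top0.png

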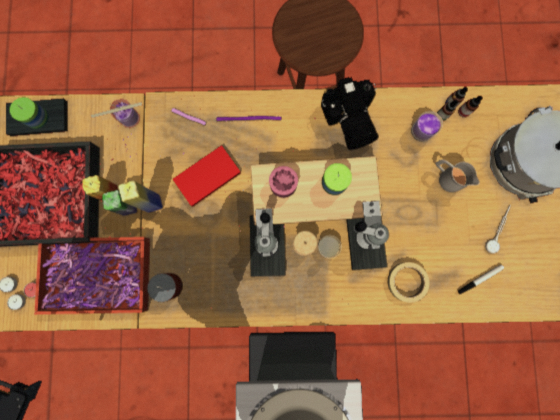

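```bash
cat > h.py <<'E'
import numpy as np,cv2
from workcell import bot
def cal(n):
    c=bot.get_calibration(n)
    K=np.array([[c['fx'],0,c['cx']],[0,c['fy'],c['cy']],[0,0,1.]])
    return K,np.array(c['rvec']),np.array(c['tvec'])
def proj(n,p,c=None):
    K,r,t=c or cal(n)
    return cv2.projectPoints(np.array(p,float).reshape(-1,1,3),r,t,K,None)[0].reshape(-1,2)
def plane(n,uv,z,c=None):
    K,r,t=c or cal(n)
    R=cv2.Rodrigues(r)[0];d=R.T@np.linalg.inv(K)@np.array([uv[0],uv[1],1.]);o=-R.T@t
    return o+d*(z-o[2])/d[2]
def tri(obs):
    A=[];b=[]
    for n,uv in obs:
        K,r,t=cal(n);R=cv2.Rodrigues(r)[0];d=R.T@np.linalg.inv(K)@np.array([uv[0],uv[1],1.]);d/=np.linalg.norm(d);o=-R.T@t
        P=np.eye(3)-np.outer(d,d);A.append(P);b.append(P@o)
    x=np.linalg.solve(sum(A),sum(b))
    return x,[np.linalg.norm(P@x-q)*1e3 for P,q in zip(A,b)]
E
python3 - <<'E'
from h import *
a=cv2.imread('pics/scene0.png')[170:360,190:390];cv2.imwrite('pics/sc_crop.png',cv2.resize(a,None,fx=3.1,fy=3.1,interpolation=cv2.INTER_CUBIC))
a=cv2.imread('pics/top0.png')[150:290,230:410];cv2.imwrite('pics/top_crop.png',cv2.resize(a,None,fx=4,fy=4,interpolation=cv2.INTER_CUBIC))
for n in('scene','top'):
    K,r,t=cal(n);print(n,-cv2.Rodrigues(r)[0].T@t)
E
```

```text
scene [-0.01820832 -0.44320511  1.03200548]
top [0.44078041 0.03248947 1.08459394]
```

View pics/sc_crop.png

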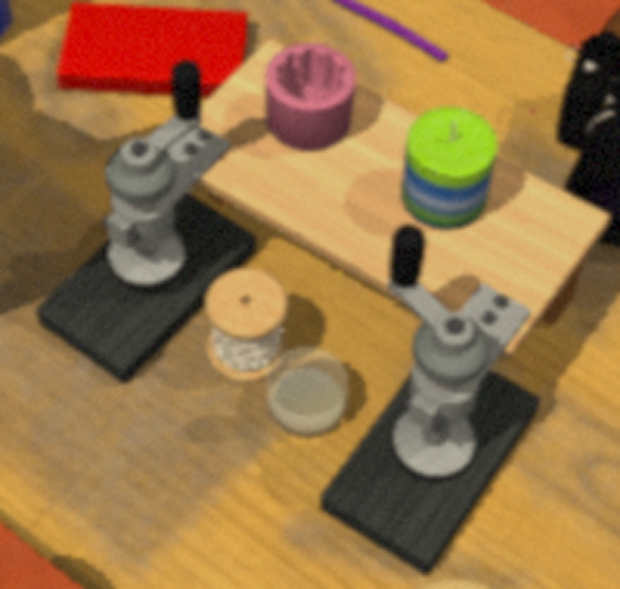

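View pics/top_crop.png

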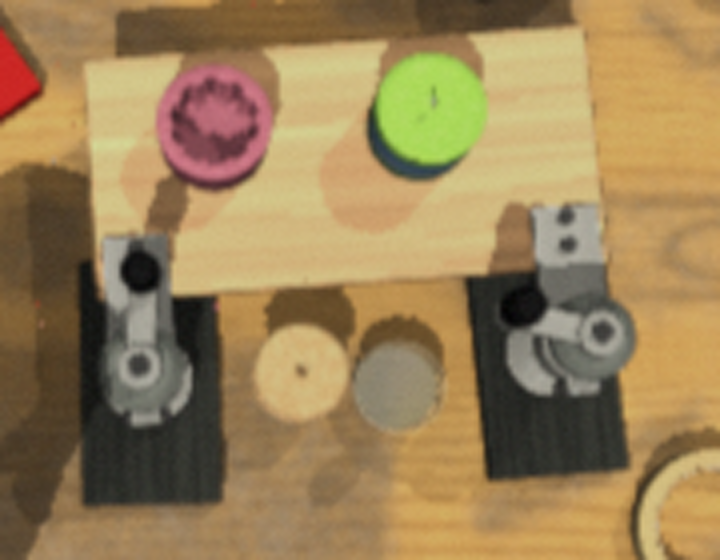

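```bash
python3 - <<'E'
from h import *
ax={}
for k,s,t in(('L',(140,150),(140,367)),('R',(456,325),(602,331))):
    s=(190+s[0]/3.1,170+s[1]/3.1);t=(230+t[0]/4,150+t[1]/4)
    x,e=tri([('scene',s),('top',t)]);print(k,'hub',x.round(4),np.round(e,1));ax[k]=x
for k,s,t in(('L',(187,72),(141,270)),('R',(408,238),(524,306))):
    s=(190+s[0]/3.1,170+s[1]/3.1);t=(230+t[0]/4,150+t[1]/4)
    x,e=tri([('scene',s),('top',t)]);print(k,'handletop',x.round(4),np.round(e,1), np.linalg.norm((x-ax[k])[:2]))
im=cv2.imread('pics/scene0.png');im=cv2.resize(im,None,fx=4,fy=4,interpolation=cv2.INTER_CUBIC)
imt=cv2.imread('pics/top0.png');imt=cv2.resize(imt,None,fx=4,fy=4,interpolation=cv2.INTER_CUBIC)
th=np.linspace(0,2*np.pi,60)
for k in ax:
  for z,c in((.022,(0,0,255)),(.036,(0,255,255)),(.056,(0,255,0))):
    P=np.c_[ax[k][0]+.03*np.cos(th),ax[k][1]+.03*np.sin(th),0*th+z]
    for n,i in(('scene',im),('top',imt)):
      q=proj(n,P)*4+1.5
      cv2.polylines(i,[q.astype(np.int32).reshape(-1,1,2)],True,c,1)
cv2.imwrite('pics/ov.png',im[4*200:4*350,4*195:4*375]);cv2.imwrite('pics/ovt.png',imt[600:1160,920:1640])
E
```

```text
L hub [0.4972 0.0692 0.1695] [0.1 0.1]
R hub [ 0.5122 -0.1892  0.1748] [0.1 0.1]
L handletop [0.5469 0.0664 0.2109] [0. 0.] 0.049728702333963835
R handletop [ 0.5237 -0.139   0.2137] [0.4 0.4] 0.051507243642339516
```

View pics/ov.png

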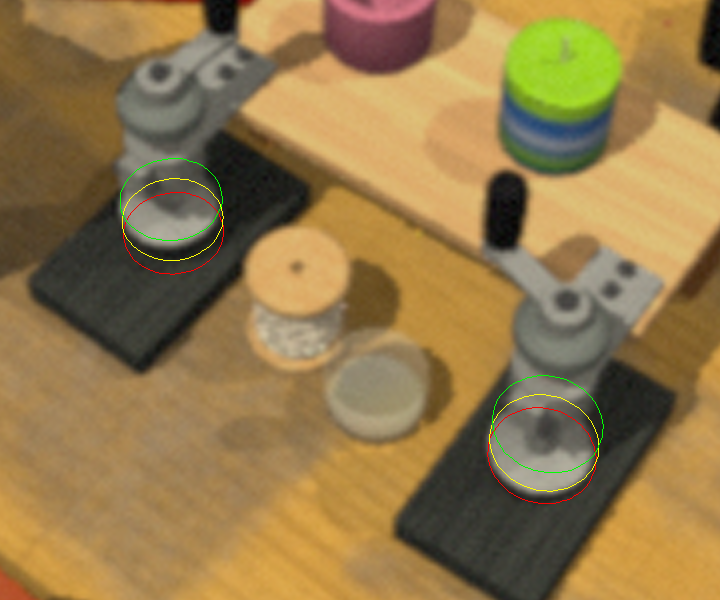

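View pics/ovt.png

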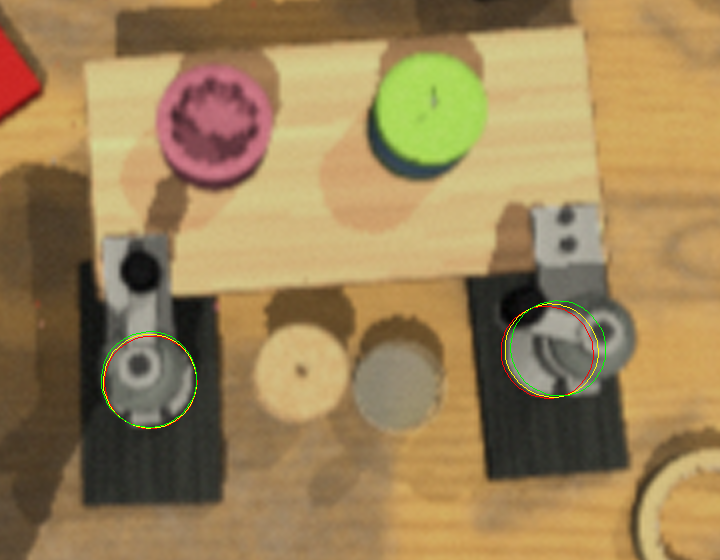

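The left jack hangs. Its sole's lower edge, near scene pixel (237,260), sits about 16 mm above block-top level, while the right jack's sole matches the block top. Candidates:
- **Left handle:** scene (250,196), top (265,217). This is the one I want.
- **Right handle:** scene (321,250), top (361,226). This jack is already down.
- **Red slab:** scene (240,186). It is not the block.

In the crops both handles are black and upright, so only the foot height tells the two jacks apart.

```bash
python3 - <<'E'
from h import *
o=bot.get_obs();R=o['orientation'];p=o['position']
for t in((.222,.584,.34),(.547,.066,.34),(.547,.066,.30)):
    print(t,(R.T@(np.array(t)-p)/.03).round(2))
# heights of tall things: bottles, candle: tri of tops
print(tri([('scene',(177,126)),('top',(132,191))]), tri([('scene',(335,210)),('top',(337,177))]))
E
```

```text
(0.222, 0.584, 0.34) [-4.2  -0.01 -0.01]
(0.547, 0.066, 0.34) [ -4.2  -12.29  16.26]
(0.547, 0.066, 0.3) [ -2.87 -12.29  16.26]
(array([0.61146489, 0.35960748, 0.20211888]), [np.float64(0.6651252791148093), np.float64(0.6651252791146944)]) (array([ 0.63840308, -0.0951824 ,  0.19057303]), [np.float64(0.9517315297293235), np.float64(0.9517315297294913)])
```

```bash
python3 -m creep '[{"hand":0.6,"offset":[-2,0,0],"turn":[0,0,0]},{"hand":0.6,"offset":[-3.6,-0.5,0.66],"turn":[0,0,0]},{"hand":0.6,"offset":[-4.2,-1.6,2.1],"turn":[-0.5,0,0]},{"hand":0.6,"offset":[-4.2,-2.7,3.6],"turn":[-1,0,0]},{"hand":0.6,"offset":[-4.2,-3.8,5.0],"turn":[-1.5,0,0]}]'
python3 - <<'E'
from h import *
o=bot.get_obs();R=o['orientation'];p=o['position'];print(p,o['clock'])
y=np.array([0,1.,0]);T=np.c_[[0,0,-1.],y,[1,0,0]]
print((R.T@(np.array((.547,.066,.32))-p)/.03).round(2), (np.degrees(cv2.Rodrigues(R.T@T)[0].ravel())/10).round(2))
E
```

```text
clock: 1.12
position: [0.3227, 0.4227, 0.3403]
orientation: [[0.001, 0.099, 0.995], [0.001, 0.995, -0.099], [-1.0, 0.001, 0.001]]
force: [1.0, 0.4, -0.2]
grip_width: 0.0551
[0.32274979 0.42272591 0.34025281] 1.125
[  0.67 -11.09   8.61] [-0.57  0.   -0.  ]
```

```bash
python3 -m creep '[{"hand":0.6,"offset":[0,-1.5,1.2],"turn":[-0.2,0,0]},{"hand":0.6,"offset":[0,-3,2.4],"turn":[-0.4,0,0]},{"hand":0.6,"offset":[0,-4.6,3.6],"turn":[-0.57,0,0]},{"hand":0.6,"offset":[0,-6.2,4.8],"turn":[-0.57,0,0]},{"hand":0.6,"offset":[0.2,-7.8,6.0],"turn":[-0.57,0,0]}]'
python3 - <<'E'
from h import *
o=bot.get_obs();R=o['orientation'];p=o['position'];print(p,o['clock'])
y=np.array([0,1.,0]);T=np.c_[[0,0,-1.],y,[1,0,0]]
print((R.T@(np.array((.547,.066,.32))-p)/.03).round(2), (np.degrees(cv2.Rodrigues(R.T@T)[0].ravel())/10).round(2))
E
```

```text
clock: 1.75
position: [0.4798, 0.1703, 0.3347]
orientation: [[0.002, -0.001, 1.0], [0.001, 1.0, 0.001], [-1.0, 0.001, 0.002]]
force: [0.5, 1.1, -0.1]
grip_width: 0.0545
[0.47975331 0.17032599 0.33470729] 1.75
[ 0.49 -3.48  2.24] [ 0.    0.01 -0.  ]
```

```bash
python3 -m creep '[{"hand":0.6,"offset":[0.1,-1.5,0.9],"turn":[0,0,0]},{"hand":0.6,"offset":[0.3,-2.7,1.7],"turn":[0,0,0]},{"hand":0.6,"offset":[0.5,-3.48,2.24],"turn":[0,0,0]},{"hand":0.6,"offset":[0.5,-3.48,2.24],"turn":[0,0,0]},{"hand":0.6,"offset":[0.5,-3.48,2.24],"turn":[0,0,0]}]'
python3 - <<'E'
from h import *
o=bot.get_obs();print(o['position'],o['clock'],o['force'])
c=cal('wrist');im=bot.camera('wrist');cv2.imwrite('pics/w1.png',im)
print(bot.recognise('wrist','jack_handle'),proj('wrist',[[.5469,.0664,.2109],[.4972,.0692,.1695]],c))
for n in('scene','top'):
    i=bot.camera(n);cv2.imwrite(f'pics/{n}1.png',i)
E
```

```text
clock: 2.38
position: [0.5467, 0.0664, 0.3198]
orientation: [[0.002, -0.001, 1.0], [0.001, 1.0, 0.001], [-1.0, 0.001, 0.002]]
force: [-0.3, -0.1, 0.0]
grip_width: 0.0548
[0.54670184 0.06635589 0.31984356] 2.375 [-0.25585655 -0.10047688  0.0050058 ]
[{'centre': [286.7, 207.6], 'p': 0.58}] [[280.67813011 209.63115932]
 [283.41267833 149.65523898]]
```

View pics/w1.png

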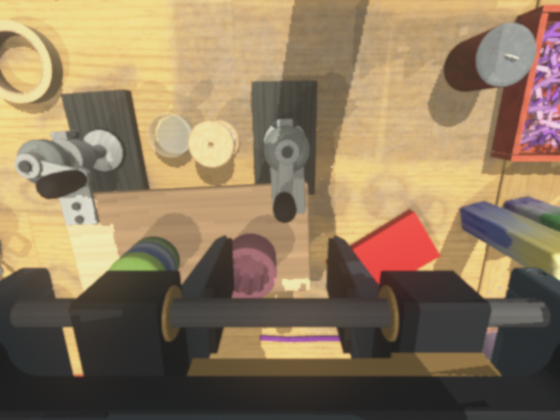

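```bash
python3 - <<'E'
from h import *
i=cv2.imread('pics/w1.png')[110:230,230:350];cv2.imwrite('pics/w1c.png',cv2.resize(i,None,fx=5,fy=5,interpolation=cv2.INTER_CUBIC))
o=bot.get_obs();print(o['position'])
print(plane('wrist',(285,204),.211),plane('wrist',(287.5,151),.1695))
E
```

```text
[0.54673551 0.06674246 0.32007332]
[0.54167539 0.07064496 0.211     ] [0.49863128 0.0735334  0.1695    ]
```

View pics/w1c.png

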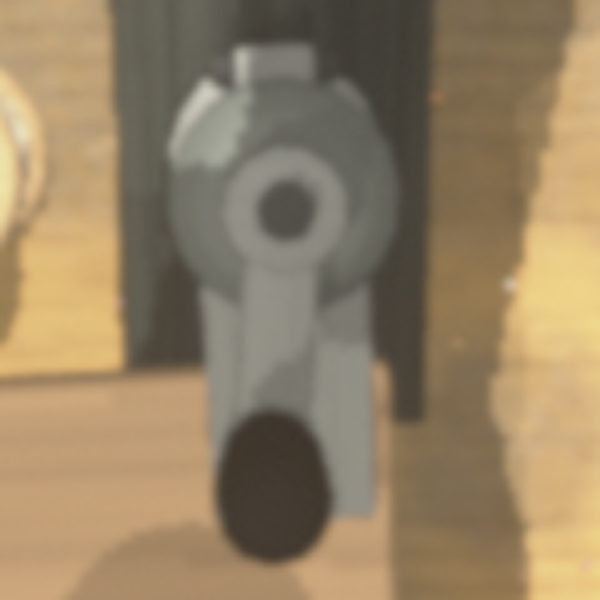

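The crop shows the hub at wrist (287,152) and the handle top at (285,211), within about 3 mm of the scene/top triangulation. I'm now lowering onto the handle.

```bash
python3 -m creep '[{"hand":0.6,"offset":[1.2,0.05,0],"turn":[0,0,0]},{"hand":0.6,"offset":[2.6,0.05,0],"turn":[0,0,0]},{"hand":0.6,"offset":[3.8,0.05,0],"turn":[0,0,0]},{"hand":0.6,"offset":[4.5,0.05,0],"turn":[0,0,0]},{"hand":0.6,"offset":[4.77,0.05,0],"turn":[0,0,0]}]'
python3 - <<'E'
from h import *
o=bot.get_obs();print(o['position'],o['clock'],o['force'])
for n in ('scene','wrist'):
    i=bot.camera(n);cv2.imwrite(f'pics/{n}2.png',i)
i=cv2.imread('pics/scene2.png')[150:300,180:330];cv2.imwrite('pics/s2c.png',cv2.resize(i,None,fx=4,fy=4,interpolation=cv2.INTER_CUBIC))
print(plane('wrist',(285,211),.211))
E
```

```text
clock: 3.2
position: [0.5465, 0.0688, 0.1761]
orientation: [[0.001, -0.002, 1.0], [0.001, 1.0, 0.002], [-1.0, 0.001, 0.001]]
force: [0.2, 0.4, 0.2]
grip_width: 0.0546
[0.54645548 0.06879757 0.17614097] 3.2 [0.22510166 0.3506049  0.21548989]
[0.50523164 0.07008916 0.211     ]
```

View pics/s2c.png

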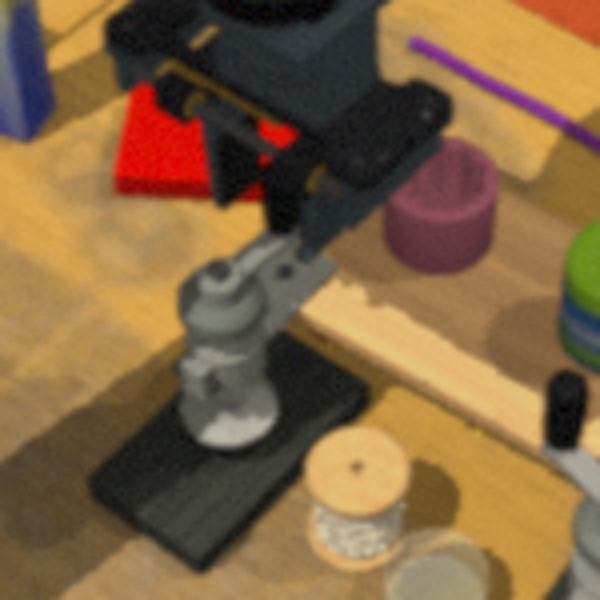

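View pics/wrist2.png

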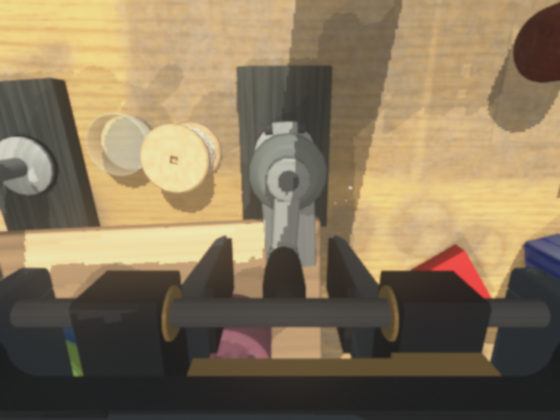

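The handle, at wrist (285,275), is centred between the fingers. The fingertips are above the crank arm. Closing.

```bash
python3 -m creep '[{"hand":0,"offset":[0,0,0],"turn":[0,0,0]},{"hand":0,"offset":[0,0,0],"turn":[0,0,0]},{"hand":0,"offset":[0,0,0],"turn":[0,0,0]},{"hand":0,"offset":[0,0,0],"turn":[0,0,0]},{"hand":0,"offset":[0,0,0],"turn":[0,0,0]}]' 15
python3 - <<'E'
from h import *
o=bot.get_obs();print(o['position'],o['clock'],o['force'],o['grip_width'])
d=np.radians(np.arange(1,6)*5)
print((-.05*np.sin(d)/.03).round(3),(-.05*(1-np.cos(d))/.03).round(3))
E
```

```text
clock: 3.92
position: [0.5471, 0.0687, 0.1772]
orientation: [[0.003, -0.002, 1.0], [0.001, 1.0, 0.002], [-1.0, 0.001, 0.003]]
force: [0.6, 1.1, 4.3]
grip_width: 0.0222
[0.54713701 0.06874556 0.17716152] 3.925 [0.63743353 1.12463061 4.31627506] 0.022244204665118627
[-0.145 -0.289 -0.431 -0.57  -0.704] [-0.006 -0.025 -0.057 -0.101 -0.156]
```

```bash
cat > st.py <<'E'
from h import *
import sys,json,os
hub=np.array([.4975,.071]);Rr=.05
step=float(sys.argv[1]) if len(sys.argv)>1 else 5
o=bot.get_obs();R=o['orientation'];p=o['position']
L='log.json';log=json.load(open(L)) if os.path.exists(L) else []
log.append(list(p[:2]));json.dump(log,open(L,'w'))
if len(log)>=4:
    A=np.array(log);
    from scipy.optimize import least_squares
    f=least_squares(lambda h:np.r_[np.hypot(*(A-h[:2]).T)-.05,(h[:2]-hub)*.3],hub);print('hubfit',f.x.round(4));
    hub=f.x[:2]
v=p[:2]-hub;a=np.arctan2(v[1],v[0])
tn=np.array([np.sin(a),-np.cos(a)]);rd=np.array([np.cos(a),np.sin(a)])
print('t',o['clock'],'pos',p.round(4),'r',np.hypot(*v).round(4),'ang',np.degrees(a).round(2),'Ft',(o['force'][:2]@tn).round(2),'Fr',(o['force'][:2]@rd).round(2),'Fz',o['force'][2].round(1),'q6',o['qpos'][5].round(2),'tz',o['torque'].round(2))
for k in range(1,6):
    b=a-np.radians(step*k)
    tgt=np.r_[hub+Rr*np.array([np.cos(b),np.sin(b)]),.177]
    z=np.array([np.cos(b),np.sin(b),0]);x=np.array([0,0,-1.]);T=np.c_[x,np.cross(z,x),z]
    print((R.T@(tgt-p)/.03).round(3).tolist(),(np.degrees(cv2.Rodrigues(R.T@T)[0].ravel())/10).round(2).tolist())
E
python3 st.py 5
```

```text
t 3.925 pos [0.5471 0.0687 0.1772] r 0.0497 ang -2.6 Ft -1.15 Fr 0.59 Fz 4.3 q6 -1.56 tz [ 0.39  0.09 -0.06]
[0.005, -0.145, -0.003] [0.77, 0.01, -0.01]
[0.005, -0.288, -0.029] [1.27, 0.01, -0.01]
[0.005, -0.429, -0.067] [1.77, 0.01, -0.01]
[0.004, -0.565, -0.117] [2.27, 0.01, -0.01]
[0.004, -0.697, -0.179] [2.77, 0.01, -0.01]
```

```bash
python3 -m creep '[{"hand":0,"offset":[0,-0.145,-0.005],"turn":[0.6,0,0]},{"hand":0,"offset":[0,-0.29,-0.03],"turn":[1.2,0,0]},{"hand":0,"offset":[0,-0.43,-0.067],"turn":[1.77,0,0]},{"hand":0,"offset":[0,-0.565,-0.117],"turn":[2.27,0,0]},{"hand":0,"offset":[0,-0.697,-0.18],"turn":[2.77,0,0]}]'; python3 st.py 5
```

```text
clock: 4.55
position: [0.5407, 0.0482, 0.177]
orientation: [[0.001, 0.465, 0.885], [0.002, 0.885, -0.465], [-1.0, 0.002, -0.0]]
force: [-6.8, 5.1, 5.9]
grip_width: 0.0218
t 4.55 pos [0.5407 0.0482 0.177 ] r 0.0488 ang -27.82 Ft -1.32 Fr -8.38 Fz 5.9 q6 -1.11 tz [ 1.08  1.12 -0.03]
[0.0, -0.145, 0.032] [0.51, -0.0, -0.01]
[-0.0, -0.289, 0.013] [1.01, -0.0, -0.01]
[-0.001, -0.431, -0.019] [1.51, -0.0, -0.01]
[-0.001, -0.57, -0.063] [2.01, -0.0, -0.01]
[-0.001, -0.704, -0.118] [2.51, -0.0, -0.01]
```

```bash
python3 -m creep '[{"hand":0,"offset":[0,-0.145,-0.006],"turn":[0.5,0,0]},{"hand":0,"offset":[0,-0.29,-0.025],"turn":[1.0,0,0]},{"hand":0,"offset":[0,-0.43,-0.057],"turn":[1.5,0,0]},{"hand":0,"offset":[0,-0.57,-0.1],"turn":[2.0,0,0]},{"hand":0,"offset":[0,-0.704,-0.156],"turn":[2.5,0,0]}]'; python3 st.py 5
```

```text
clock: 5.18
position: [0.5258, 0.0326, 0.177]
orientation: [[-0.001, 0.798, 0.603], [0.004, 0.603, -0.798], [-1.0, 0.002, -0.003]]
force: [-5.6, 11.4, 5.7]
grip_width: 0.0219
t 5.175 pos [0.5258 0.0326 0.177 ] r 0.0477 ang -53.63 Ft -2.27 Fr -12.51 Fz 5.7 q6 -0.7 tz [1.96 0.9  0.03]
[-0.001, -0.146, 0.068] [0.57, -0.02, -0.01]
[-0.001, -0.29, 0.047] [1.07, -0.02, -0.01]
[-0.001, -0.432, 0.014] [1.57, -0.02, -0.01]
[-0.001, -0.57, -0.031] [2.07, -0.02, -0.0]
[-0.001, -0.703, -0.089] [2.57, -0.02, -0.0]
```

```bash
sed -i 's/^hub=.*/hub=np.array([.4968,.0735]);Rr=.0495/' st.py; python3 st.py 5
```

```text
hubfit [0.4974 0.0737]
t 5.175 pos [0.5258 0.0326 0.177 ] r 0.0499 ang -55.38 Ft -1.89 Fr -12.57 Fz 5.7 q6 -0.7 tz [1.96 0.9  0.03]
[-0.001, -0.143, -0.027] [0.75, -0.02, -0.01]
[-0.001, -0.285, -0.052] [1.25, -0.02, -0.01]
[-0.001, -0.424, -0.089] [1.75, -0.02, -0.01]
[-0.001, -0.559, -0.138] [2.25, -0.02, -0.0]
[-0.001, -0.689, -0.199] [2.75, -0.02, -0.0]
```

```bash
python3 -m creep '[{"hand":0,"offset":[0,-0.143,-0.03],"turn":[0.6,0,0]},{"hand":0,"offset":[0,-0.285,-0.055],"turn":[1.2,0,0]},{"hand":0,"offset":[0,-0.424,-0.095],"turn":[1.75,0,0]},{"hand":0,"offset":[0,-0.559,-0.145],"turn":[2.25,0,0]},{"hand":0,"offset":[0,-0.689,-0.205],"turn":[2.75,0,0]}]'; python3 st.py 5
```

```text
clock: 5.8
position: [0.5058, 0.0253, 0.1772]
orientation: [[-0.0, 0.987, 0.164], [0.004, 0.164, -0.987], [-1.0, 0.001, -0.004]]
force: [0.4, 6.2, 3.3]
grip_width: 0.022
hubfit [0.4977 0.0742]
t 5.8 pos [0.5058 0.0253 0.1772] r 0.0495 ang -80.61 Ft -1.39 Fr -6.09 Fz 3.3 q6 -0.24 tz [ 0.96 -0.19  0.03]
[0.005, -0.144, -0.007] [0.5, -0.02, -0.0]
[0.005, -0.287, -0.025] [1.0, -0.02, -0.0]
[0.005, -0.427, -0.057] [1.5, -0.02, -0.0]
[0.006, -0.564, -0.1] [2.0, -0.02, 0.0]
[0.006, -0.697, -0.155] [2.5, -0.02, 0.0]
```

Good: the radial load has dropped and the tangential force is about 2 N, so the foot is still hanging. About 78° done.

```bash
python3 -m creep '[{"hand":0,"offset":[0,-0.144,-0.015],"turn":[0.5,0,0]},{"hand":0,"offset":[0,-0.287,-0.035],"turn":[1.0,0,0]},{"hand":0,"offset":[0,-0.427,-0.067],"turn":[1.5,0,0]},{"hand":0,"offset":[0,-0.564,-0.11],"turn":[2.0,0,0]},{"hand":0,"offset":[0,-0.697,-0.165],"turn":[2.5,0,0]}]'; python3 st.py 5
```

```text
clock: 6.42
position: [0.4848, 0.0271, 0.1773]
orientation: [[0.001, 0.962, -0.272], [0.005, -0.272, -0.962], [-1.0, -0.0, -0.005]]
force: [3.8, 4.7, -0.2]
grip_width: 0.022
hubfit [0.4981 0.0746]
t 6.425 pos [0.4848 0.0271 0.1773] r 0.0494 ang -105.62 Ft -2.36 Fr -5.56 Fz -0.2 q6 0.2 tz [ 0.68 -0.62 -0.04]
[0.01, -0.144, -0.002] [0.49, -0.03, 0.0]
[0.01, -0.287, -0.02] [0.99, -0.03, 0.0]
[0.01, -0.427, -0.051] [1.49, -0.03, 0.01]
[0.01, -0.565, -0.094] [1.99, -0.03, 0.01]
[0.011, -0.698, -0.149] [2.49, -0.03, 0.01]
```

```bash
python3 -m creep '[{"hand":0,"offset":[0,-0.144,-0.01],"turn":[0.5,0,0]},{"hand":0,"offset":[0,-0.287,-0.03],"turn":[1.0,0,0]},{"hand":0,"offset":[0,-0.427,-0.06],"turn":[1.5,0,0]},{"hand":0,"offset":[0,-0.565,-0.103],"turn":[2.0,0,0]},{"hand":0,"offset":[0,-0.698,-0.158],"turn":[2.5,0,0]}]'; python3 st.py 4; python3 - <<'E'
from h import *
i=bot.camera('scene');cv2.imwrite('pics/scene3.png',i)
cv2.imwrite('pics/s3c.png',cv2.resize(i[150:300,180:330],None,fx=4,fy=4,interpolation=cv2.INTER_CUBIC))
E
```

```text
clock: 7.05
position: [0.4665, 0.0375, 0.1774]
orientation: [[0.002, 0.755, -0.655], [0.005, -0.655, -0.755], [-1.0, -0.001, -0.005]]
force: [4.9, 2.5, -5.1]
grip_width: 0.022
hubfit [0.4984 0.0749]
t 7.05 pos [0.4665 0.0375 0.1774] r 0.0492 ang -130.43 Ft -2.11 Fr -5.1 Fz -5.1 q6 0.66 tz [ 0.39 -0.92 -0.02]
[0.013, -0.115, 0.007] [0.35, -0.03, 0.01]
[0.013, -0.23, -0.004] [0.75, -0.03, 0.01]
[0.014, -0.343, -0.023] [1.15, -0.03, 0.01]
[0.014, -0.455, -0.05] [1.55, -0.03, 0.01]
[0.014, -0.565, -0.084] [1.95, -0.03, 0.01]
```

View pics/s3c.png

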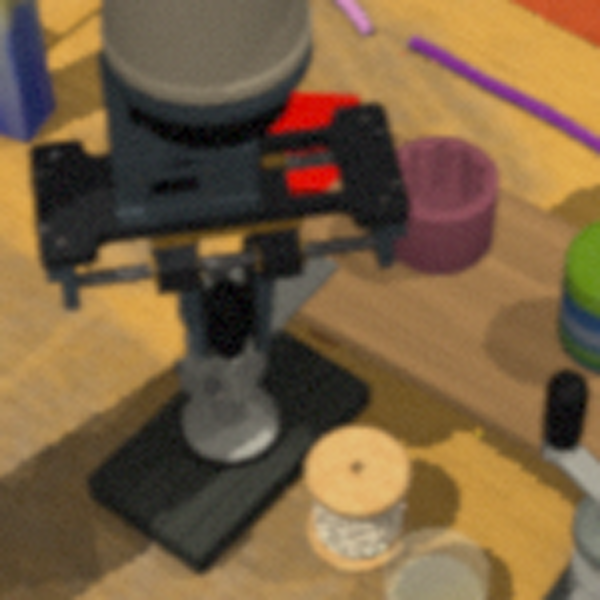

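The foot sank about 15 mm (crop row 448 to 463), nearly onto the block. Using smaller steps from here.

```bash
python3 -m creep '[{"hand":0,"offset":[0.005,-0.09,-0.005],"turn":[0.3,0,0]},{"hand":0,"offset":[0.01,-0.175,-0.015],"turn":[0.6,0,0]},{"hand":0,"offset":[0.01,-0.26,-0.028],"turn":[0.9,0,0]},{"hand":0,"offset":[0.01,-0.345,-0.045],"turn":[1.2,0,0]},{"hand":0,"offset":[0.01,-0.43,-0.065],"turn":[1.5,0,0]}]'; python3 st.py 3
```

```text
clock: 7.72
position: [0.4582, 0.0476, 0.1773]
orientation: [[0.003, 0.555, -0.832], [0.005, -0.832, -0.555], [-1.0, -0.002, -0.005]]
force: [2.7, -1.0, 0.2]
grip_width: 0.0221
hubfit [0.4988 0.0751]
t 7.725 pos [0.4582 0.0476 0.1773] r 0.049 ang -145.89 Ft -2.37 Fr -1.68 Fz 0.2 q6 0.95 tz [-0.29 -0.33 -0.04]
[0.009, -0.086, 0.014] [0.26, -0.03, 0.01]
[0.009, -0.172, 0.008] [0.56, -0.03, 0.01]
[0.009, -0.258, -0.003] [0.86, -0.03, 0.02]
[0.01, -0.343, -0.018] [1.16, -0.03, 0.02]
[0.01, -0.427, -0.037] [1.46, -0.03, 0.02]
```

```bash
python3 -m creep '[{"hand":0,"offset":[0,-0.087,-0.002],"turn":[0.3,0,0]},{"hand":0,"offset":[0,-0.174,-0.008],"turn":[0.6,0,0]},{"hand":0,"offset":[0,-0.26,-0.02],"turn":[0.9,0,0]},{"hand":0,"offset":[0,-0.345,-0.036],"turn":[1.2,0,0]},{"hand":0,"offset":[0,-0.43,-0.056],"turn":[1.5,0,0]}]'; python3 st.py 2
```

```text
clock: 8.35
position: [0.4529, 0.0589, 0.1774]
orientation: [[0.004, 0.319, -0.948], [0.004, -0.948, -0.319], [-1.0, -0.003, -0.005]]
force: [3.8, -3.8, -2.6]
grip_width: 0.0219
hubfit [0.4991 0.0752]
t 8.35 pos [0.4529 0.0589 0.1774] r 0.0489 ang -160.58 Ft -4.82 Fr -2.32 Fz -2.6 q6 1.24 tz [-0.69 -0.49 -0.04]
[0.012, -0.057, 0.019] [0.12, -0.03, 0.02]
[0.012, -0.115, 0.016] [0.32, -0.03, 0.02]
[0.012, -0.172, 0.012] [0.52, -0.03, 0.02]
[0.012, -0.23, 0.006] [0.72, -0.03, 0.02]
[0.013, -0.287, -0.002] [0.92, -0.03, 0.02]
```

Contact: tangential force is up to 4.8 N. About 10° more.

```bash
python3 -m creep '[{"hand":0,"offset":[0,-0.058,-0.001],"turn":[0.2,0,0]},{"hand":0,"offset":[0,-0.116,-0.004],"turn":[0.4,0,0]},{"hand":0,"offset":[0,-0.174,-0.009],"turn":[0.6,0,0]},{"hand":0,"offset":[0,-0.23,-0.016],"turn":[0.8,0,0]},{"hand":0,"offset":[0,-0.29,-0.025],"turn":[1.0,0,0]}]'; python3 st.py 1; python3 - <<'E'
from h import *
i=bot.camera('scene');cv2.imwrite('pics/scene4.png',i)
cv2.imwrite('pics/s4c.png',cv2.resize(i[150:300,180:330],None,fx=4,fy=4,interpolation=cv2.INTER_CUBIC))
E
python3 st.py 1
```

```text
clock: 8.98
position: [0.4511, 0.0669, 0.1774]
orientation: [[0.005, 0.148, -0.989], [0.003, -0.989, -0.148], [-1.0, -0.002, -0.005]]
force: [2.2, -4.4, -2.7]
grip_width: 0.022
hubfit [0.4993 0.0753]
t 8.975 pos [0.4511 0.0669 0.1774] r 0.0489 ang -170.2 Ft -4.74 Fr -1.43 Fz -2.7 q6 1.43 tz [-1.04 -0.27 -0.04]
[0.012, -0.028, 0.021] [-0.03, -0.03, 0.01]
[0.012, -0.057, 0.021] [0.07, -0.03, 0.01]
[0.012, -0.086, 0.021] [0.17, -0.03, 0.01]
[0.012, -0.115, 0.019] [0.27, -0.03, 0.01]
[0.012, -0.143, 0.018] [0.37, -0.03, 0.01]
hubfit [0.4995 0.0753]
t 9.025 pos [0.4511 0.0671 0.1774] r 0.049 ang -170.38 Ft -4.77 Fr -2.86 Fz -2.2 q6 1.44 tz [-0.99 -0.29 -0.02]
[0.012, -0.028, 0.016] [-0.02, -0.03, 0.01]
[0.012, -0.057, 0.016] [0.08, -0.03, 0.01]
[0.012, -0.086, 0.015] [0.18, -0.03, 0.01]
[0.012, -0.115, 0.014] [0.28, -0.03, 0.02]
[0.012, -0.144, 0.012] [0.38, -0.03, 0.02]
```

View pics/s4c.png

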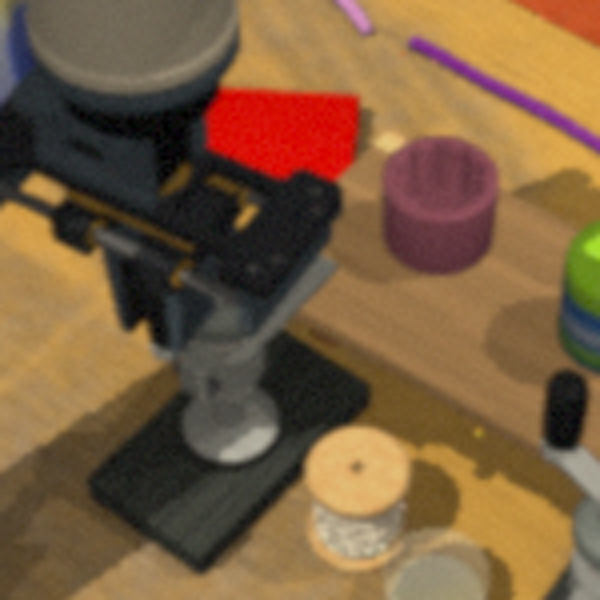

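```bash
python3 -m creep '[{"hand":0,"offset":[0,0,0],"turn":[0,0,0]},{"hand":0,"offset":[0,0,0],"turn":[0,0,0]},{"hand":0,"offset":[0,-0.03,0],"turn":[0.1,0,0]},{"hand":0,"offset":[0,-0.1,-0.003],"turn":[0.35,0,0]},{"hand":0,"offset":[0,-0.18,-0.01],"turn":[0.62,0,0]}]'; python3 st.py 1|head -2
```

```text
clock: 9.65
position: [0.4507, 0.0722, 0.1774]
orientation: [[0.005, 0.037, -0.999], [0.003, -0.999, -0.037], [-1.0, -0.002, -0.005]]
force: [2.9, -6.8, -2.8]
grip_width: 0.0219
hubfit [0.4996 0.0753]
t 9.65 pos [0.4507 0.0722 0.1774] r 0.049 ang -176.38 Ft -6.95 Fr -2.46 Fz -2.8 q6 1.56 tz [-1.26 -0.25 -0.04]
```

The reading taken while moving is 6.95 N, inside the 5–8 N window and matching 2 + 8θ. Stop here and release.

```bash
python3 -m creep '[{"hand":0.5,"offset":[0,0,0],"turn":[0,0,0]},{"hand":0.5,"offset":[0,0,0],"turn":[0,0,0]},{"hand":0.5,"offset":[0,0,0],"turn":[0,0,0]},{"hand":0.5,"offset":[0,0,0],"turn":[0,0,0]},{"hand":0.5,"offset":[0,0,0],"turn":[0,0,0]}]'; python3 st.py 1|head -2;python3 - <<'E'
from h import *
i=bot.camera('wrist');cv2.imwrite('pics/wrist5.png',i)
E
```

```text
clock: 10.28
position: [0.4507, 0.0722, 0.1774]
orientation: [[0.005, 0.037, -0.999], [0.003, -0.999, -0.037], [-1.0, -0.002, -0.005]]
force: [-0.9, -0.1, 0.0]
grip_width: 0.0456
hubfit [0.4998 0.0753]
t 10.275 pos [0.4507 0.0722 0.1774] r 0.0491 ang -176.39 Ft -0.09 Fr 0.87 Fz 0.0 q6 1.56 tz [-0.07  0.18 -0.04]
```

View pics/wrist5.png

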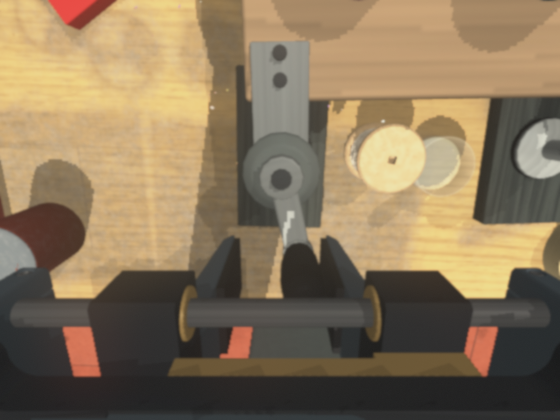

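The handle now sits off-centre, at (300,270) against a jaw centre of about 281. It may have backed off a little when released. I'll open wider and look again.

```bash
python3 -m creep '[{"hand":0.8,"offset":[0,0,0],"turn":[0,0,0]},{"hand":0.8,"offset":[0,0,0],"turn":[0,0,0]},{"hand":0.8,"offset":[0,0,0],"turn":[0,0,0]},{"hand":0.8,"offset":[0,0,0],"turn":[0,0,0]},{"hand":0.8,"offset":[0,0,0],"turn":[0,0,0]}]'; python3 - <<'E'
from h import *
i=bot.camera('wrist');cv2.imwrite('pics/wrist6.png',i)
j=cv2.imread('pics/wrist5.png')
cv2.imwrite('pics/w56.png',cv2.resize(np.hstack([j[130:330,200:380],i[130:330,200:380]]),None,fx=2.2,fy=2.2,interpolation=cv2.INTER_CUBIC))
E
```

```text
clock: 10.95
position: [0.4507, 0.0722, 0.1774]
orientation: [[0.005, 0.037, -0.999], [0.003, -0.999, -0.037], [-1.0, -0.002, -0.005]]
force: [0.3, -0.2, -0.0]
grip_width: 0.073
```

View pics/w56.png

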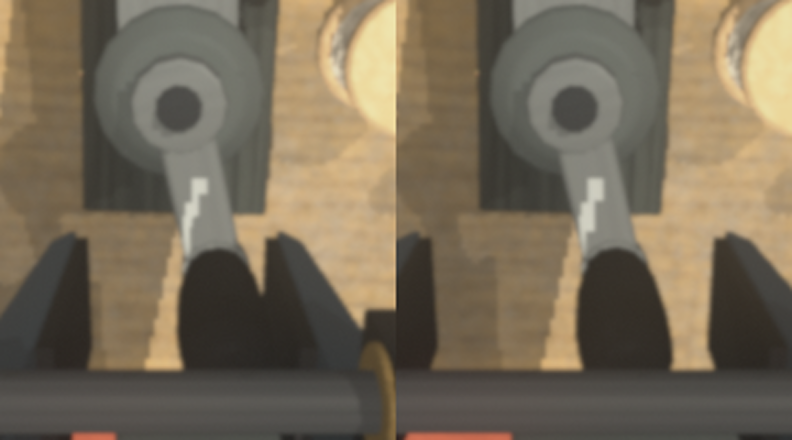

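```bash
python3 -m creep '[{"hand":0.8,"offset":[-1.0,0,0],"turn":[0,0,0]},{"hand":0.8,"offset":[-2.4,0,0],"turn":[0,0,0]},{"hand":0.8,"offset":[-3.6,0,0],"turn":[0,0,0]},{"hand":0.8,"offset":[-4.4,0,0],"turn":[0,0,0]},{"hand":0.8,"offset":[-4.4,0,0],"turn":[0,0,0]}]'; python3 - <<'E'
from h import *
o=bot.get_obs();print(o['position'],o['clock'])
i=bot.camera('wrist');cv2.imwrite('pics/wrist7.png',i)
cv2.imwrite('pics/w7c.png',cv2.resize(i[110:230,220:350],None,fx=5,fy=5,interpolation=cv2.INTER_CUBIC))
i=bot.camera('scene');cv2.imwrite('pics/scene7.png',i)
cv2.imwrite('pics/s7c.png',cv2.resize(i[150:300,180:330],None,fx=4,fy=4,interpolation=cv2.INTER_CUBIC))
E
```

```text
clock: 11.62
position: [0.4509, 0.0719, 0.3108]
orientation: [[0.008, 0.037, -0.999], [0.003, -0.999, -0.037], [-1.0, -0.002, -0.008]]
force: [0.9, -0.1, -0.9]
grip_width: 0.0731
[0.45087693 0.07188888 0.31078629] 11.625
```

View pics/w7c.png

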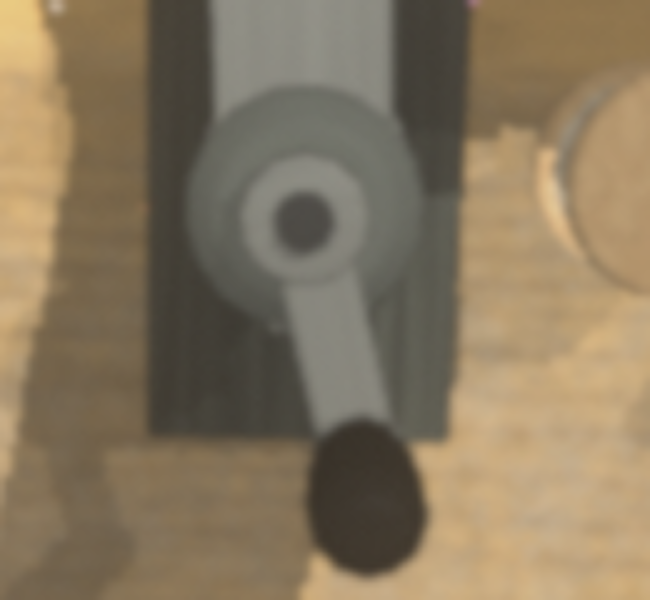

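View pics/s7c.png

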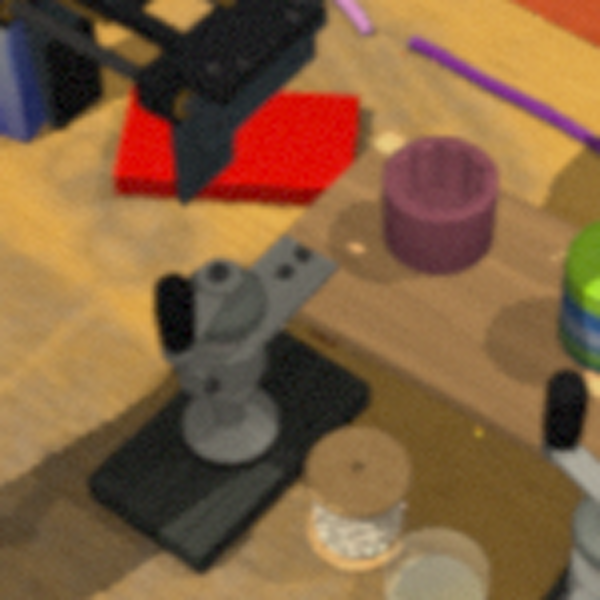

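```bash
python3 - <<'E'
from h import *
h=plane('wrist',(280.6,154),.1695);t=plane('wrist',(294,213.6),.211);b=plane('wrist',(290.5,201),.161)
print(h,t,b)
for q in(t,b):
    v=(q-h)[:2];print(np.hypot(*v),np.degrees(np.arctan2(v[1],v[0])))
x=tri([('scene',(180+176/4,150+283/4)),('wrist',(294,213.6))]);print(x)
v=(x[0]-h)[:2];print(np.hypot(*v),np.degrees(np.arctan2(v[1],v[0])))
print(tri([('scene',(180+218/4,150+271/4)),('wrist',(280.6,154))]))
E
```

```text
[0.49810753 0.07230665 0.1695    ] [0.45127871 0.0588213  0.211     ] [0.44964193 0.06029785 0.161     ]
0.048731850461598454 -163.93512451134742
0.04993120421805592 -166.08353620111225
(array([0.45211906, 0.05822943, 0.21202014]), [np.float64(0.8313089654247303), np.float64(0.831308965424729)])
0.04809477545761244 -162.98048472812297
(array([0.49816392, 0.07212381, 0.16861941]), [np.float64(0.2347812550869307), np.float64(0.23478125508696251)])
```

```bash
python3 - <<'E'
from h import *
ims=[cv2.imread(f'pics/scene{k}.png')[240:270,215:260] for k in(0,2,3,4,7)]
cv2.imwrite('pics/feet.png',np.vstack([cv2.resize(np.hstack(ims[1:3]),None,fx=8,fy=8,interpolation=cv2.INTER_CUBIC),cv2.resize(np.hstack(ims[3:5]),None,fx=8,fy=8,interpolation=cv2.INTER_CUBIC)]))
th=np.linspace(0,2*np.pi,60)
for z in(.022,.036,.038,.052):print(z,proj('scene',np.c_[.498+.03*np.cos(th),.0722+.03*np.sin(th),0*th+z])[:,1].max().round(1))
for i in ims: print(cv2.cvtColor(i,cv2.COLOR_BGR2GRAY)[:,20:25].mean(1).astype(int))
E
```

```text
0.022 267.3
0.036 263.9
0.038 263.4
0.052 259.9
[131 102  91  93  92  87  82  79  80  81  76  76  90 115 138 156 163 165
 167 168 157 106  49  28  32  44  50  54  59  60]
[129 104  97  98  96  93  86  85  86  86  81  78  91 119 144 163 172 174
 177 178 166 112  53  25  34  49  53  59  60  63]
[ 83  84  85  84  84  83  81  81  85  85  79  75  76  77  79  82  90 101
 106 106 106 111 121 128 113  69  35  46  60  62]
[ 91  82  78  80  79  78  77  79  83  85  80  74  77  77  78  80  86  99
 106 110 119 137 157 169 159 104  49  41  57  64]
[ 94  84  82  80  81  79  78  79  84  86  81  76  77  78  79  80  88  99
 107 106 108 107 109 111 104  75  35  30  40  44]
```

View pics/feet.png

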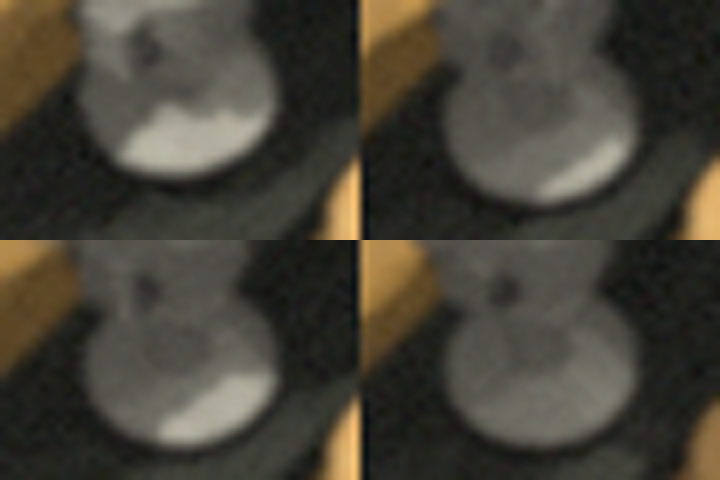

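The foot edge stays at the same row (about 265) before and after release, so it is seated. On letting go, though, the handle sprang back about 12 mm, so less preload is left than I wound in. There's plenty of time, so I'll regrip, check the heaviness again, wind to just under 8 N, and release gently.

```bash
python3 -m creep '[{"hand":0.6,"offset":[0.8,0.2,0.02],"turn":[-0.7,0,0]},{"hand":0.6,"offset":[2.2,0.43,0.02],"turn":[-1.34,0,0]},{"hand":0.6,"offset":[3.5,0.43,0.02],"turn":[-1.34,0,0]},{"hand":0.6,"offset":[4.2,0.43,0.02],"turn":[-1.34,0,0]},{"hand":0.6,"offset":[4.45,0.43,0.02],"turn":[-1.34,0,0]}]'; python3 - <<'E'
from h import *
i=bot.camera('wrist');cv2.imwrite('pics/wrist8.png',i)
E
```

```text
clock: 12.35
position: [0.4489, 0.0592, 0.1733]
orientation: [[0.001, 0.267, -0.964], [0.003, -0.964, -0.267], [-1.0, -0.002, -0.001]]
force: [0.7, -0.6, 0.1]
grip_width: 0.0549
```

View pics/wrist8.png

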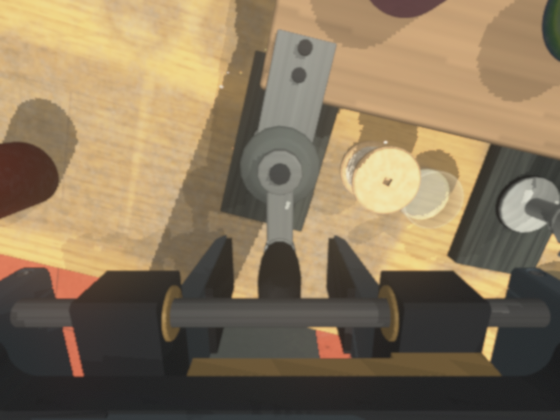

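The handle is centred between the jaws again at (280,270). Closing and raising 3 mm.

```bash
python3 -m creep '[{"hand":0.6,"offset":[-0.12,0,-0.03],"turn":[0,0,0]},{"hand":0,"offset":[-0.12,0,-0.03],"turn":[0,0,0]},{"hand":0,"offset":[-0.12,0,-0.03],"turn":[0,0,0]},{"hand":0,"offset":[-0.12,0,-0.03],"turn":[0,0,0]},{"hand":0,"offset":[-0.12,0,-0.03],"turn":[0,0,0]}]' 15; rm log.json; sed -i 's/^hub=.*/hub=np.array([.4982,.073]);Rr=.0495/' st.py; python3 st.py 2
```

```text
clock: 13.02
position: [0.4501, 0.0595, 0.1772]
orientation: [[0.001, 0.268, -0.964], [0.002, -0.964, -0.268], [-1.0, -0.002, -0.002]]
force: [-0.8, -0.4, 2.6]
grip_width: 0.022
t 13.025 pos [0.4501 0.0595 0.1772] r 0.05 ang -164.26 Ft -0.13 Fr 0.92 Fz 2.6 q6 1.3 tz [-0.12  0.24  0.06]
[0.007, -0.058, -0.016] [0.18, -0.01, 0.01]
[0.007, -0.115, -0.019] [0.38, -0.01, 0.01]
[0.007, -0.173, -0.024] [0.58, -0.01, 0.01]
[0.007, -0.23, -0.03] [0.78, -0.01, 0.01]
[0.008, -0.287, -0.039] [0.98, -0.01, 0.01]
```

```bash
python3 -m creep '[{"hand":0,"offset":[0,-0.06,-0.003],"turn":[0.2,0,0]},{"hand":0,"offset":[0,-0.12,-0.006],"turn":[0.4,0,0]},{"hand":0,"offset":[0,-0.18,-0.012],"turn":[0.6,0,0]},{"hand":0,"offset":[0,-0.24,-0.02],"turn":[0.8,0,0]},{"hand":0,"offset":[0,-0.3,-0.03],"turn":[1.0,0,0]}]'; python3 st.py 2|head -1
```

```text
clock: 13.65
position: [0.4485, 0.0679, 0.1772]
orientation: [[0.001, 0.095, -0.995], [0.002, -0.995, -0.095], [-1.0, -0.001, -0.001]]
force: [-0.3, -5.2, 0.6]
grip_width: 0.0218
t 13.65 pos [0.4485 0.0679 0.1772] r 0.05 ang -174.18 Ft -5.11 Fr 0.81 Fz 0.6 q6 1.49 tz [-1.03  0.28 -0.02]
```

```bash
python3 -m creep '[{"hand":0,"offset":[0,-0.04,0],"turn":[0.15,0,0]},{"hand":0,"offset":[0,-0.08,-0.002],"turn":[0.3,0,0]},{"hand":0,"offset":[0,-0.12,-0.005],"turn":[0.45,0,0]},{"hand":0,"offset":[0,-0.16,-0.009],"turn":[0.6,0,0]},{"hand":0,"offset":[0,-0.2,-0.013],"turn":[0.7,0,0]}]'; python3 st.py 2|head -1
```

```text
clock: 14.28
position: [0.4482, 0.0734, 0.1773]
orientation: [[0.001, -0.027, -1.0], [0.001, -1.0, 0.027], [-1.0, -0.001, -0.001]]
force: [-0.7, -6.1, 0.7]
grip_width: 0.0219
t 14.275 pos [0.4482 0.0734 0.1773] r 0.05 ang 179.49 Ft -6.14 Fr 0.67 Fz 0.7 q6 1.63 tz [-1.17  0.26 -0.01]
```

```bash
python3 -m creep '[{"hand":0,"offset":[0,-0.04,0],"turn":[0.15,0,0]},{"hand":0,"offset":[0,-0.08,-0.002],"turn":[0.3,0,0]},{"hand":0,"offset":[0,-0.12,-0.005],"turn":[0.45,0,0]},{"hand":0,"offset":[0,-0.16,-0.009],"turn":[0.6,0,0]},{"hand":0,"offset":[0,-0.2,-0.013],"turn":[0.7,0,0]}]'; python3 st.py 2|head -1
python3 -m creep '[{"hand":0,"offset":[0,0,0],"turn":[0,0,0]},{"hand":0,"offset":[0,0,0],"turn":[0,0,0]},{"hand":0,"offset":[0,0,0],"turn":[0,0,0]},{"hand":0,"offset":[0,0,0],"turn":[0,0,0]},{"hand":0,"offset":[0,0,0],"turn":[0,0,0]}]'; python3 st.py 2|head -2
```

```text
clock: 14.9
position: [0.4485, 0.0789, 0.1772]
orientation: [[0.0, -0.15, -0.989], [-0.001, -0.989, 0.15], [-1.0, 0.0, -0.001]]
force: [-1.2, -6.7, 2.4]
grip_width: 0.0222
hubfit [0.4982 0.0732]
clock: 15.52
position: [0.4484, 0.0786, 0.1772]
orientation: [[0.0, -0.15, -0.989], [-0.001, -0.989, 0.15], [-1.0, 0.001, -0.001]]
force: [-0.2, -5.4, 1.6]
grip_width: 0.0217
hubfit [0.4982 0.0732]
t 15.525 pos [0.4484 0.0786 0.1772] r 0.05 ang 173.77 Ft -5.38 Fr -0.4 Fz 1.6 q6 1.76 tz [-1.01  0.32 -0.02]
```

Moving reading is 6.8 N and stopped reading 5.4 N, both within 5–8. Releasing slowly.

```bash
python3 -m creep '[{"hand":0.25,"offset":[0,0,0],"turn":[0,0,0]},{"hand":0.27,"offset":[0,0,0],"turn":[0,0,0]},{"hand":0.3,"offset":[0,0,0],"turn":[0,0,0]},{"hand":0.35,"offset":[0,0,0],"turn":[0,0,0]},{"hand":0.6,"offset":[0,0,0],"turn":[0,0,0]}]' 3; python3 -m creep '[{"hand":0.8,"offset":[0,0,0],"turn":[0,0,0]},{"hand":0.8,"offset":[0,0,0],"turn":[0,0,0]},{"hand":0.8,"offset":[-0.5,0,0],"turn":[0,0,0]},{"hand":0.8,"offset":[-2.0,0,0],"turn":[0,0,0]},{"hand":0.8,"offset":[-3.5,0,0],"turn":[0,0,0]}]'; python3 -m creep '[{"hand":0.8,"offset":[-1,0,0],"turn":[0,0,0]},{"hand":0.8,"offset":[-1,0,0],"turn":[0,0,0]},{"hand":0.8,"offset":[-1,0,0],"turn":[0,0,0]},{"hand":0.8,"offset":[-1,0,0],"turn":[0,0,0]},{"hand":0.8,"offset":[-1,0,0],"turn":[0,0,0]}]';python3 - <<'E'
from h import *
i=bot.camera('wrist');cv2.imwrite('pics/wrist9.png',i)
cv2.imwrite('pics/w9c.png',cv2.resize(i[110:230,220:350],None,fx=5,fy=5,interpolation=cv2.INTER_CUBIC))
i=bot.camera('scene');cv2.imwrite('pics/scene9.png',i)
cv2.imwrite('pics/s9c.png',cv2.resize(i[150:300,180:380],None,fx=4,fy=4,interpolation=cv2.INTER_CUBIC))
E
```

```text
clock: 16.15
position: [0.4484, 0.0787, 0.1772]
orientation: [[0.0, -0.149, -0.989], [-0.001, -0.989, 0.149], [-1.0, 0.001, -0.001]]
force: [0.1, -1.0, -0.1]
grip_width: 0.0391
clock: 16.77
position: [0.448, 0.0789, 0.2834]
orientation: [[-0.0, -0.149, -0.989], [-0.001, -0.989, 0.149], [-1.0, 0.001, 0.0]]
force: [1.1, 0.2, -0.8]
grip_width: 0.0729
clock: 17.4
position: [0.4478, 0.0789, 0.3127]
orientation: [[-0.002, -0.149, -0.989], [-0.001, -0.989, 0.149], [-1.0, 0.001, 0.002]]
force: [-0.3, -1.1, -0.7]
grip_width: 0.0731
```

View pics/w9c.png

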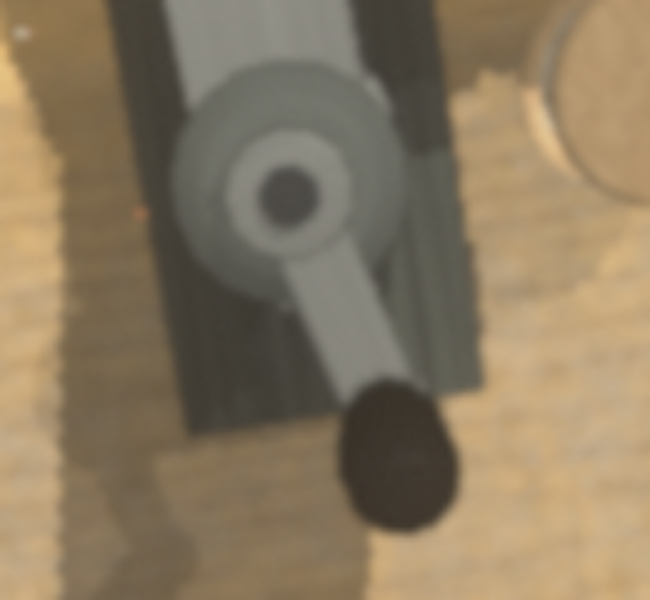

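View pics/s9c.png

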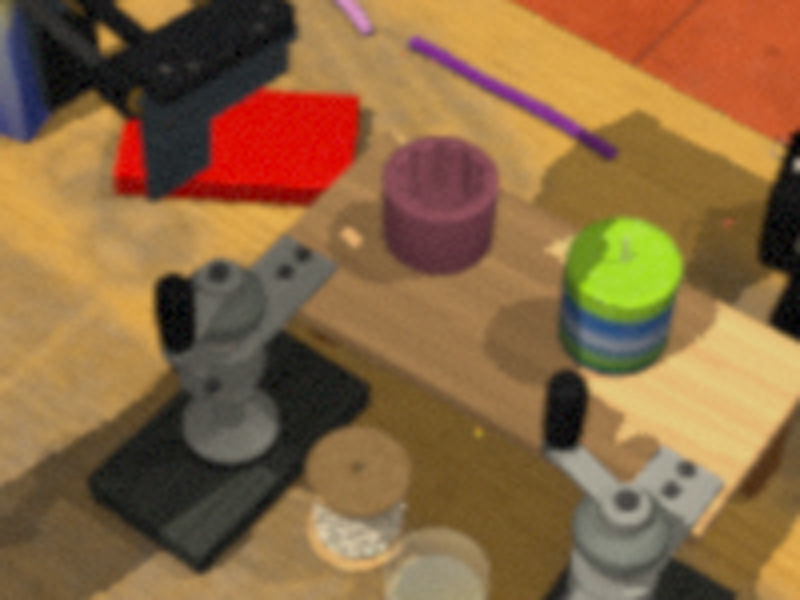

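```bash
python3 - <<'E'
from h import *
o=bot.get_obs();print(o['clock'],o['force'])
hub=(220+288/5,110+195/5);top=(220+404/5,110+473/5)
h=plane('wrist',hub,.1695);t=plane('wrist',top,.211);print(h,t)
v=(t-h)[:2];print(np.hypot(*v),np.degrees(np.arctan2(v[1],v[0])))
# other handle unmoved, block unmoved
a=cv2.imread('pics/scene0.png').astype(int);b=cv2.imread('pics/scene9.png').astype(int)
for y,x,hh,w in((230,310,35,30),(280,200,15,40)): pass
A=cv2.cvtColor(cv2.imread('pics/scene0.png'),6)[232:275,308:345];B=cv2.cvtColor(cv2.imread('pics/scene9.png'),6)
r=cv2.matchTemplate(B[222:285,298:355],A,cv2.TM_CCOEFF_NORMED);print(cv2.minMaxLoc(r))
E
```

```text
17.5 [-0.04155432  0.1419628  -0.66194229]
[0.49951689 0.07233516 0.1695    ] [0.45254769 0.05857218 0.211     ]
0.04894410523134644 -163.6682780001476
(-0.2539643347263336, 0.8100038766860962, (18, 20), (10, 10))
```

The handle settled at the same angle again (−163.7° against −163.9°). So the spring-back comes from the jack itself, down to its own friction balance, and not from how I let go. The foot is seated, the other crank shows zero shift and the gripper is clear. Handing in.

```bash
python3 -c "
from workcell import bot
print(bot.finish_job(), bot.get_obs()['clock'])"
```

```text
the job is handed in; nothing more can be done
the job is handed in; nothing more can be done
```

I wound the hanging (left) jack clockwise until its foot came down on its block and the crank went heavy. I then let go and lifted the gripper clear. The job was handed in at about 17.5 s of the 51 s allowed.

- **Crank force:** it took about 2 N while the foot hung. It rose to 6.95 N on the first wind. On a second wind it was about 6.8 N moving and 5.4 N at a stop. All are inside the 5–8 N window.
- **Foot:** it sank about 16 mm, then stayed level in the scene pictures before and after release, so it is seated on the block.
- **Other jack:** its crank shows no shift between the first and last pictures.

**Spring-back on release:** each time I let go, the handle sprang back (about 12 mm the first time) and stopped at the same angle, −163.9° and then −163.7°. I regripped and rewound once to check this, and it looks like the jack settling to its own friction balance. The foot force left after that is therefore lower than at the stop. I estimate 16–20 N from the crank angle, but did not measure it directly.

**Hub position:** the cameras disagreed by about 3 mm on where the hub is. That put a sideways load of up to about 12 N on the handle during the first wind, until I corrected the path.

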